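# Push an inky empty through the sprung flap of the waste bin

### The job

Get rid of the open, empty ink pot that was left standing on the loading ledge of the red waste bin: push the bin's self-closing flap open with one finger and, while that finger keeps it open, push the pot over the sill with the other finger so that it drops inside; then take the hand away and let the flap close. The pot is smeared with ink, so only slide it gently along: do not pinch it, lift it or shove the flap open with it, and leave the full pot with the purple lid and everything else where it stands.

Things in the scene. Friction and masses are not known exactly. Their poses are not given: they have to be found in the camera images.
- bin: closed red sheet-steel bench bin for inky empties, fixed, 302 long (x) x 300 wide (y) x 204 mm high. Origin on the bench, straight below the middle of the sill; +x = the way in (from ledge to flap), z up. Outside from x = -130 to 172 mm. Flat loading ledge at 140 mm height from x = -130 to 0, kerbs 10 mm high, 6 mm thick at its front and sides; flat roof at 204 mm from x = 108 to 172
- sill (a point): middle of the sill: the ledge's rear edge (no kerb), 140 mm above the bench; the flap's lower edge lies here when shut. Behind it the bin is open down to its floor, 12 mm above the bench
- flap (a joint): flap angle, rad. 0 = shut: aluminium plate 286 wide, 124 mm long, black lip strip, yellow patch, sloping up 27.4 deg from the sill (height 140) to its hinge (bin x = 112, height 198 mm); side cheeks stand 5 mm proud of it. Grows as it is pushed in and down, to 1.1. A spring shuts it: 0.13 N m to start it, about 0.3 N m at 0.8 rad; the pot's weight does not open it
- flap_hinge (a point): middle of the flap's hinge line, parallel to the bin's y axis; 112 mm past the sill and 198 mm above the bench
- empty_pot: the pot to be thrown away: open round white plastic pot with magenta ink smears inside and on its rim, 38 mm across the rim, 35 mm at the foot, 34 mm high, about 35 g; origin at the centre of its underside, z along its axis. It stands upright on the ledge, its centre 40 to 70 mm in front of the sill and 55 to 80 mm to one side of the bin's middle.
- full_pot: bystander: black pot of like size (39 mm across, 36 mm high, about 70 g) with a purple lid and a paper band, standing on the other side of the ledge; origin at the centre of its underside. Must stay.
- green_tub: bystander: green ink tub, 120 mm across, 125 mm high; origin at the centre of its underside
- spray_can: bystander: green spray can, 54 mm across, 190 mm high; origin at the centre of its underside
- tape_roll: bystander: blue roll of tape lying flat, 100 mm across, 48 mm high; origin at the centre of its underside
- squeegee: bystander: wooden squeegee 260 mm long lying on its flat, about 105 x 30 mm in section; origin near the blade's edge, at the middle of its length
- ink_knife: bystander: ink knife (spatula) 240 mm long, lying flat; origin on the bench about its middle
- scoop_cup: bystander: orange cup, 76 mm across the rim, 85 mm high; origin at the centre of its underside

How it is judged:
By the outcome, as a careful person would: the job done as asked, in the order asked, and still so for the second after the job is handed in, with the robot touching nothing.
It also fails if it takes over 35 s, if anything falls off the work surface, if the arm or the gripper's body presses on something with over 40 N, if the wrist force passes 120 N, or if a joint passes its speed limit or range.

### The arm

A 6-joint arm with a two-finger parallel gripper is mounted at the origin on the work surface. World frame = base frame: x ahead of the robot, y to its left, z up, the work surface at z = 0. Lengths are in mm, angles in rad, forces in N, time in s.
With the tool pointing down it reaches from about 350 to 775 mm from the base axis. Payload 7.3 kg.
Tool frame: the origin (TCP) lies between the finger pads; the fingertips stand tcp_to_tips ahead of it and the grasp point (between the pads) lies 5 mm behind it (tcp_to_tips is the distance from the TCP to the fingertips, in mm); z points along the fingers, x is the direction in which the jaws open and shut, and the axes are right-handed (so a half turn about z gives the same grasp; the last joint's range is limited). The gripper opens to 92 mm and grips with 3 to 60 N. Pads are 19 mm wide; open, the fingers measure 130 mm over their backs; the gripper's body (75 mm by 190 mm) begins 47 mm behind the grasp point.
Start: joints at [-1.351, 0.342, 1.524, -0, 1.275, -0.146], TCP at [187.814, -490.275, 240.741] pointing down, gripper open.
Joint ranges: [-2.53, 2.53], [-0.77, 2.02], [0.04, 2.7], [-1, 4.14], [0.28, 2.66], [-3.11, 3.11]. Speed limits (rad/s): [2.57, 2.57, 3.14, 3.14, 3.14, 3.14].

### API

Orientations are given as [roll, pitch, yaw] about the fixed x, y, z axes, in that order (R = Rz(yaw) Ry(pitch) Rx(roll)).
In Python, from plant import * gives the robot as it stands.
- The arm moves only by the tool drive_tool, never from a script. Its argument "deltas" is a list of rows, each an object of numbers: "hand": the gripper's target within -1 to 1 (shut at 1, half-way at 0, fully open at -1); "tx", "ty", "tz": the shift along the tool's x, y, z each as a share of 4 cm, from -1 to 1; "wx", "wy", "wz": the turn, a rotation vector about the tool's x, y, z each as a share of 5 degrees, from -1 to 1. In form: [{"hand": .., "tx": .., "ty": .., "tz": .., "wx": .., "wy": .., "wz": ..}, ...]. A call has 1 to 20 rows; each row shifts and turns the commanded pose from where the row before left it, along the tool's axes as they then stand; what a row does not reach is not made up. A row lasts 1/12 s, in which the tool goes at most 41.7 mm and 7.16 degrees, less where a joint would pass 70% of its speed; a pose out of reach is approached as far as the arm can. A call with a number of a shift or a turn outside -1 to 1 is refused whole. A call with a gripper value outside its range is refused whole. The fingers move at their own pace and stop on an object; the grip force is fixed at half the most. Time passes only in rows, so rows that do not move let the fingers close. It gives the time, the measured TCP pose, the force and the opening at its end, in the units of the state.
- get_obs(): the state, without advancing time (a new reading comes with each control period).
- capture(name): name is "side" or "top"; returns the picture (420x560x3 uint8, red, green, blue); there is no depth.
- camera_model(name): a dict with "fx", "fy", "cx", "cy" (pixels), "rvec" (rotation vector, rad) and "tvec" (3), from world to camera coordinates, as OpenCV has them. Camera axes: x right, y down, z forward; pixel columns grow to the right and rows downward; lengths in mm; the calibration is good to about 2 mm. A picture is of the moment at which its call begins. camera_model takes no time and is no camera call.
- close_job(): hands the job in, once; it reports no verdict.
The state is a dict: "time": time; "joint_positions": joint angles; "dq": joint speeds; "tau": joint torques, N m; "tool_pos": TCP position; "tcp_rot": TCP orientation; "contact_force": force on the tool from outside, world axes, zero at the start; "moment": the same for the moment, N m; "grip_width": finger opening in mm.
Only numpy, scipy, OpenCV 4.12 (cv2) and the standard library are available. Lean on these libraries where they do the work, as an engineer would, in place of code of your own. Each camera call takes 0.05 s, during which the arm holds its last target.

## Working session

There is one attempt and no reset: what is moved stays moved. The work goes in short steps, Python scripts to look and compute and a tool call to move; the robot and the scene stay as the last step left them, time stands still between calls to the robot, and variables do not carry over. Pictures are saved under pics/ and viewed, and the job is handed in when it is done.

Besides the shell and the picture viewer there is one more tool, called after "Emit:" by a JSON object that holds its "op" and its "data", one argument or row to a line. drive_tool: Moves the arm, as the interface text tells. Its arguments: {"type":"object","properties":{"deltas":{"type":"array","items":{"type":"object","properties":{"hand":{"type":"number"},"tx":{"type":"number"},"ty":{"type":"number"},"tz":{"type":"number"},"wx":{"type":"number"},"wy":{"type":"number"},"wz":{"type":"number"}}}}},"required":["deltas"]}

```bash
mkdir -p pics; ls
python3 - <<'E'
from plant import *
import cv2
o=get_obs();print(o)
for n in("side","top"):
    im=capture(n);cv2.imwrite(f"pics/{n}0.png",im[:,:,::-1]);print(n,camera_model(n))
E
```

```text
pics
{'time': 0.0, 'joint_positions': array([-1.35102046e+00,  3.42706501e-01,  1.52502870e+00,  1.76139767e-05,
        1.27538936e+00, -1.45971932e-01]), 'dq': array([-0.00087891, -0.00098363,  0.00056884, -0.00101963, -0.00031607,
       -0.00084254]), 'tau': array([-2.00784125e-03, -4.31250823e+01, -2.44222015e+01,  7.15545123e-02,
        5.58232516e-02, -1.10853248e-04]), 'tool_pos': array([ 187.71890174, -489.87667438,  240.04928744]), 'tcp_rot': array([-3.14135317e+00,  1.51316986e-03, -1.20505348e+00]), 'contact_force': array([-0.49596902,  0.05917031, -0.2447422 ]), 'moment': array([ 0.01478636, -0.02705032,  0.01005956]), 'grip_width': 91.87603444038605}
side {'fx': 401.609020410945, 'fy': 401.609020410945, 'cx': 278.0600676930404, 'cy': 211.7429957461727, 'rvec': array([ 0.77459866, -2.52910017,  1.19750753]), 'tvec': array([418.36238893, 340.8864473 , 971.87299154])}
top {'fx': 434.80829470020774, 'fy': 434.80829470020774, 'cx': 282.09292964398475, 'cy': 211.46149341332125, 'rvec': array([ 2.15463679, -2.10355884,  0.17985022]), 'tvec': array([ -53.14778883,  552.6685131 , 1552.4665765 ])}
```

View pics/side0.png

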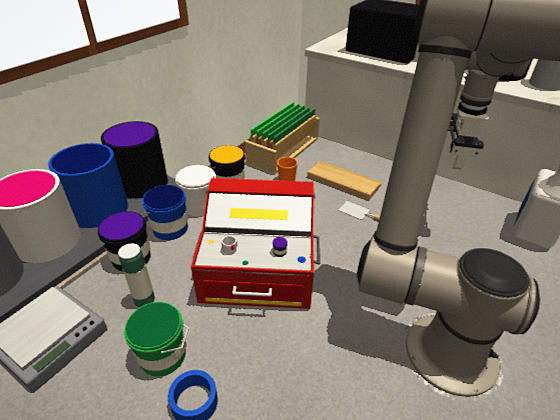

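View pics/top0.png

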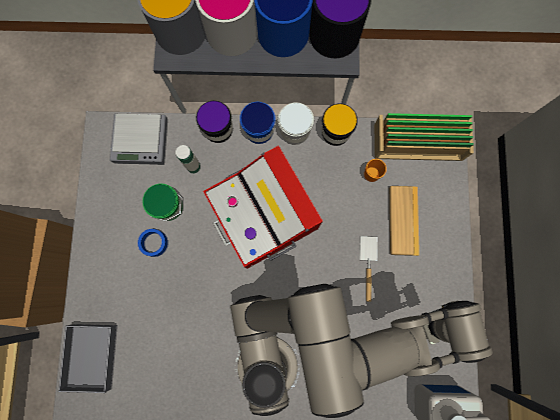

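The side view shows the bin centred near (255,240), the white pot at (229,243) and the purple lid at (280,243). The top view shows the bin near (262,207), the pot at (232,201) and the lid at (250,233). I'll zoom in next.

Run:
```python
import cv2
a=cv2.imread("pics/top0.png")[135:280,190:340];cv2.imwrite("pics/topz.png",cv2.resize(a,None,fx=4,fy=4,interpolation=cv2.INTER_CUBIC))
a=cv2.imread("pics/side0.png")[170:320,180:330];cv2.imwrite("pics/sidez.png",cv2.resize(a,None,fx=4,fy=4,interpolation=cv2.INTER_CUBIC))
```

```text
(no output)
```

View pics/topz.png

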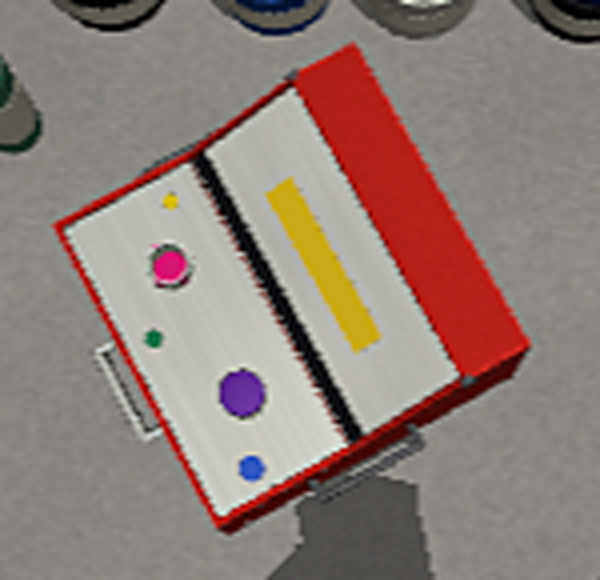

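View pics/sidez.png

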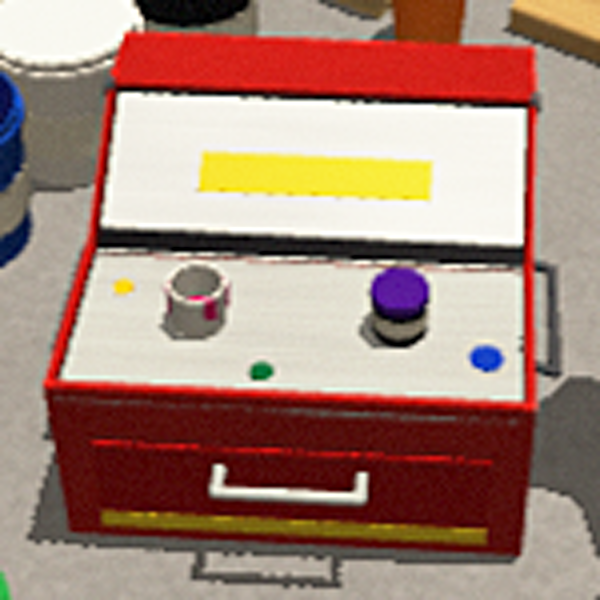

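```bash
cat > h.py <<'E'
import numpy as np,cv2
from plant import camera_model
C={n:camera_model(n) for n in("side","top")}
def K(c):return np.array([[c['fx'],0,c['cx']],[0,c['fy'],c['cy']],[0,0,1]])
def proj(n,P):
    c=C[n];return cv2.projectPoints(np.atleast_2d(np.float64(P)),c['rvec'],c['tvec'],K(c),None)[0][:,0]
def ray(n,uv,z):
    c=C[n];R=cv2.Rodrigues(c['rvec'])[0];o=-R.T@c['tvec'];d=R.T@np.linalg.inv(K(c))@np.array([uv[0],uv[1],1.])
    return o+d*(z-o[2])/d[2]
E
python3 - <<'E'
from h import *
from scipy.optimize import least_squares
z=lambda p,o:np.array([o[0]+(p[0]+.5)/4-.5,o[1]+(p[1]+.5)/4-.5])
T=lambda *p:z(p,(190,135));S=lambda *p:z(p,(180,170))
B=[(-130,150,150),(-130,-150,150),(172,150,204),(172,-150,204)]
ob={'top':[T(57,226),T(222,530),T(355,44),T(529,347)],'side':[S(48,383),S(534,406),S(125,33),S(535,47)]}
def w(p,b):
    b=np.array(b,float);c,s=np.cos(p[2]),np.sin(p[2]);return np.c_[p[0]+c*b[:,0]-s*b[:,1],p[1]+s*b[:,0]+c*b[:,1],b[:,2]]
for use in (['top'],['side'],['top','side']):
    r=least_squares(lambda p:np.concatenate([(proj(n,w(p,B))-ob[n]).ravel() for n in use]),[500,0,-.5])
    print(use,r.x.round(3),np.abs(r.fun).max().round(2),r.fun.round(1))
p=r.x
def tobin(P):
    d=np.array(P[:2])-p[:2];c,s=np.cos(p[2]),np.sin(p[2]);return np.array([c*d[0]+s*d[1],-s*d[0]+c*d[1]]).round(1)
for nm,n,uv,h in [('pot rim','top',T(170,267),174),('lid','top',T(242,393),176),('pot rim','side',S(197,287),174),('potfoot','side',S(194,323),140),('lid','side',S(400,292),176),('yel','top',T(323,265),172)]:
    P=ray(n,uv,h);print(nm,n,P.round(1),tobin(P))
print([ray('top',u,0).round() for u in((187,158),(160,200),(152,242),(375,170))])
E
```

```text
['top'] [537.839  47.186  -1.033] 1.33 [-0.9  0.3 -0.8  0.1  0.3 -0.3  1.3 -0.2]
['side'] [541.019  48.058  -1.033] 0.93 [-0.9  0.3  0.9  0.3  0.  -0.9  0.  -0.4]
['top', 'side'] [539.713  47.915  -1.033] 1.36 [-1.1 -0.3 -1.  -0.5  0.1 -0.8  1.1 -0.7 -0.5  0.5  1.4  0.5  0.4 -0.8
  0.5 -0.3]
pot rim top [562.5 130.  174. ] [-58.9  61.6]
lid top [456.   64.7 176. ] [-57.3 -63.3]
pot rim side [563.6 136.1 174. ] [-63.5  65.7]
potfoot side [568.4 136.9 140. ] [-61.7  70.2]
lid side [454.6  69.4 176. ] [-62.  -62.2]
yel top [5.678e+02 1.000e-01 1.720e+02] [55.4 -0.4]
[array([764., 334.,   0.]), array([595., 427.,   0.]), array([434., 445.,   0.]), array([ 733., -394.,    0.])]
```

Run:
```python
import plant
print([a for a in dir(plant) if not a.startswith('_')]); print(getattr(plant,'tcp_to_tips',None))
from h import *
z=lambda p,o:np.array([o[0]+(p[0]+.5)/4-.5,o[1]+(p[1]+.5)/4-.5])
import cv2
# sill/lip check: lip lower edge ends seen in top view at height 140, cheek inner edges
bx,by,yw=539.7,47.9,-1.033
def tb(P):
    d=P[:2]-[bx,by];c,s=np.cos(yw),np.sin(yw);return np.array([c*d[0]+s*d[1],-s*d[0]+c*d[1]]).round(1)
for p in [(193,158),(345,440),(270,300)]: print('lip',tb(ray('top',z(p,(190,135)),140)))
for p in [(98,248),(522,263)]: print('lipside',tb(ray('side',z(p,(180,170)),140)))
# green/magenta blobs
im=cv2.imread('pics/top0.png').astype(int);b,g,r=[im[...,i] for i in range(3)]
m=(r>180)&(g<80)&(b>70);m[:150]=0;ys,xs=np.nonzero(m);print(len(xs),xs.mean(),ys.mean(),tb(ray('top',(xs.mean(),ys.mean()),145)),tb(ray('top',(xs.mean(),ys.mean()),160)))
# pot outline in side: foot lowest, lateral extremes
m2=(b>90)&(b>1.3*g)&(r<150)&(r>50);m2[:215]=0;m2[:,:230]=0;m2[:,270:]=0;ys,xs=np.nonzero(m2);print(len(xs),tb(ray('top',(xs.mean(),ys.mean()),176)))
```

```text
['Unreachable', 'camera_model', 'capture', 'close_job', 'get_obs', 'tcp_to_tips']
14.0
lip [  4.9 145.7]
lip [  -0.2 -136.8]
lip [2.6 1.2]
lipside [  5.2 145.5]
lipside [   8.5 -141.5]
40 231.95 201.075 [-59.   69.6] [-59.   66.1]
112 [-60.1 -69.1]
```

Emit:
{"op": "drive_tool", "data": {
  "deltas": [
    {"hand":-1,"tz":-0.5,"tx":-0.25,"ty":-0.35},
    {"hand":-1,"tz":-0.5,"tx":-0.5,"ty":-0.7},
    {"hand":-1,"tx":-0.55,"ty":-0.75},
    {"hand":-1,"tx":-0.55,"ty":-0.75},
    {"hand":-1,"tx":-0.55,"ty":-0.75},
    {"hand":-1,"tx":-0.55,"ty":-0.75},
    {"hand":-1,"tx":-0.55,"ty":-0.75},
    {"hand":-1,"tx":-0.55,"ty":-0.75},
    {"hand":-1,"tx":-0.55,"ty":-0.75},
    {"hand":-1,"tx":-0.55,"ty":-0.75},
    {"hand":-1,"tx":-0.55,"ty":-0.75},
    {"hand":-1,"tx":-0.55,"ty":-0.75},
    {"hand":-1,"tx":-0.55,"ty":-0.75},
    {"hand":-1,"tx":-0.55,"ty":-0.75},
    {"hand":-1,"tx":-0.55,"ty":-0.75},
    {"hand":-1,"tx":-0.55,"ty":-0.75},
    {"hand":-1,"tx":-0.55,"ty":-0.75},
    {"hand":-1,"tx":-0.55,"ty":-0.75},
    {"hand":-1,"tx":-0.3,"ty":-0.4},
    {"hand":-1}
  ]
}}

```text
invalid input
```

Emit:
{"op": "drive_tool", "data": {
  "deltas": [
    {"hand":-1,"wz":-0.65},
    {"hand":-1,"wz":-0.65},
    {"hand":-1,"wz":-0.65},
    {"hand":-1,"wy":0.8},
    {"hand":-1},
    {"hand":-1}
  ]
}}

```text
invalid input
```

```bash
cat >> h.py <<'E'
bx,by,yw=539.7,47.9,-1.033
def tb(P):
    d=np.array(P[:2])-[bx,by];c,s=np.cos(yw),np.sin(yw);return np.array([c*d[0]+s*d[1],-s*d[0]+c*d[1],P[2]])
from scipy.spatial.transform import Rotation as Ro
def st(o):
    R=Ro.from_euler('xyz',o['tcp_rot']).as_matrix();p=o['tool_pos'];g=o['grip_width']/2
    Rb=Ro.from_euler('z',-yw).as_matrix()@R
    print('t',round(o['time'],2),'TCP bin',tb(p).round(1),'grip',round(2*g,1),'F',o['contact_force'].round(1),'xaxis',Rb[:,0].round(3),'zaxis',Rb[:,2].round(3))
    for n,s in(('A',g),('Aout',g+19),('B',-g)): print(n,tb(p+R@np.array([s,0,14])).round(1))
E
python3 - <<'E'
from h import *
from plant import *
st(get_obs())
for n,(y,x) in(("side",(170,180)),("top",(135,190))):
    im=capture(n)[:,:,::-1];cv2.imwrite(f"pics/{n}1.png",cv2.resize(im[y-30:y+150,x-30:x+150],None,fx=3,fy=3,interpolation=cv2.INTER_CUBIC))
E
```

```text
t 0.1 TCP bin [ 281.6 -577.8  240.1] grip 91.8 F [0.2 0.1 0. ] xaxis [ 0.985 -0.171 -0.001] zaxis [-0.001  0.    -1.   ]
A [ 326.8 -585.6  226.1]
Aout [ 345.5 -588.9  226. ]
B [ 236.4 -569.9  226.2]
```

Emit:
{"op": "drive_tool", "data": {
  "deltas": [
    {"hand":-1,"tx":-0.25,"ty":-0.35,"tz":-0.5,"wx":0,"wy":0,"wz":0},
    {"hand":-1,"tx":-0.5,"ty":-0.7,"tz":-0.5,"wx":0,"wy":0,"wz":0},
    {"hand":-1,"tx":-0.55,"ty":-0.75,"tz":0,"wx":0,"wy":0,"wz":0},
    {"hand":-1,"tx":-0.55,"ty":-0.75,"tz":0,"wx":0,"wy":0,"wz":0},
    {"hand":-1,"tx":-0.55,"ty":-0.75,"tz":0,"wx":0,"wy":0,"wz":0},
    {"hand":-1,"tx":-0.55,"ty":-0.75,"tz":0,"wx":0,"wy":0,"wz":0},
    {"hand":-1,"tx":-0.55,"ty":-0.75,"tz":0,"wx":0,"wy":0,"wz":0},
    {"hand":-1,"tx":-0.55,"ty":-0.75,"tz":0,"wx":0,"wy":0,"wz":0},
    {"hand":-1,"tx":-0.55,"ty":-0.75,"tz":0,"wx":0,"wy":0,"wz":0},
    {"hand":-1,"tx":-0.55,"ty":-0.75,"tz":0,"wx":0,"wy":0,"wz":0},
    {"hand":-1,"tx":-0.55,"ty":-0.75,"tz":0,"wx":0,"wy":0,"wz":0},
    {"hand":-1,"tx":-0.55,"ty":-0.75,"tz":0,"wx":0,"wy":0,"wz":0},
    {"hand":-1,"tx":-0.55,"ty":-0.75,"tz":0,"wx":0,"wy":0,"wz":0},
    {"hand":-1,"tx":-0.55,"ty":-0.75,"tz":0,"wx":0,"wy":0,"wz":0},
    {"hand":-1,"tx":-0.55,"ty":-0.75,"tz":0,"wx":0,"wy":0,"wz":0},
    {"hand":-1,"tx":-0.55,"ty":-0.75,"tz":0,"wx":0,"wy":0,"wz":0},
    {"hand":-1,"tx":-0.55,"ty":-0.75,"tz":0,"wx":0,"wy":0,"wz":0},
    {"hand":-1,"tx":-0.55,"ty":-0.75,"tz":0,"wx":0,"wy":0,"wz":0},
    {"hand":-1,"tx":-0.3,"ty":-0.4,"tz":0,"wx":0,"wy":0,"wz":0},
    {"hand":-1,"tx":0,"ty":0,"tz":0,"wx":0,"wy":0,"wz":0}
  ]
}}

```text
time: 1.87
tool_pos: [550.6, 73.6, 279.8]
tcp_rot: [-3.141, 0.001, -1.201]
contact_force: [-1.2, -0.9, -0.5]
grip_width: 92.0
```

Emit:
{"op": "drive_tool", "data": {
  "deltas": [
    {"hand":-1,"tx":0,"ty":0,"tz":0,"wx":0,"wy":0,"wz":-0.65},
    {"hand":-1,"tx":0,"ty":0,"tz":0,"wx":0,"wy":0,"wz":-0.65},
    {"hand":-1,"tx":0,"ty":0,"tz":0,"wx":0,"wy":0,"wz":-0.65},
    {"hand":-1,"tx":0,"ty":0,"tz":0,"wx":0,"wy":0.8,"wz":0},
    {"hand":-1,"tx":0,"ty":0,"tz":0,"wx":0,"wy":0,"wz":0},
    {"hand":-1,"tx":0,"ty":0,"tz":0,"wx":0,"wy":0,"wz":0}
  ]
}}

```text
time: 2.37
tool_pos: [548.7, 70.2, 280.8]
tcp_rot: [3.141, -0.069, -1.034]
contact_force: [0.6, -0.3, -0.1]
grip_width: 91.8
```

Run:
```python
from h import *
from plant import *
st(get_obs())
for n,(y,x) in(("side",(170,180)),("top",(135,190))):
    im=capture(n)[:,:,::-1];cv2.imwrite(f"pics/{n}1.png",cv2.resize(im[y-30:y+150,x-30:x+150],None,fx=3,fy=3,interpolation=cv2.INTER_CUBIC))
```

```text
t 2.37 TCP bin [-14.5  19.1 280.8] grip 91.8 F [ 0.6 -0.3 -0.1] xaxis [ 0.998 -0.001  0.069] zaxis [ 0.069 -0.    -0.998]
A [ 32.2  19.  270. ]
Aout [ 51.2  19.  271.3]
B [-59.4  19.2 263.7]
```

View pics/side1.png

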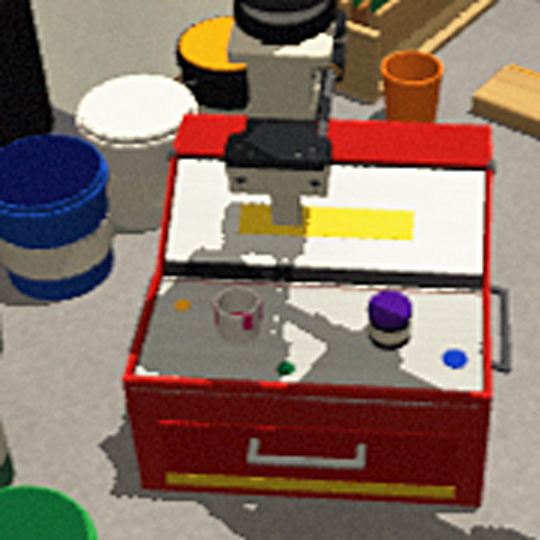

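View pics/top1.png

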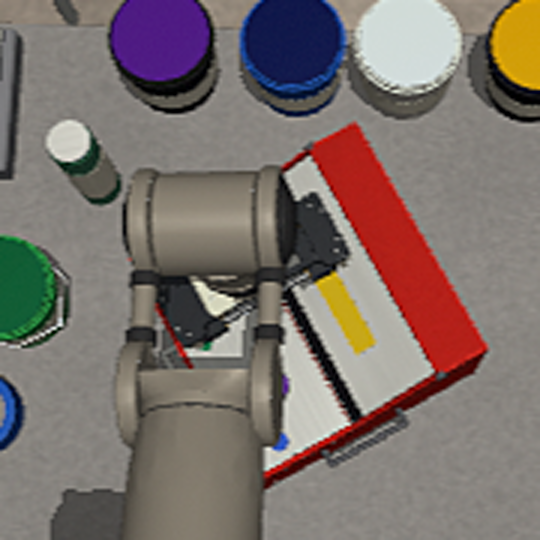

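The side view shows the pot upright at about (238,315) in the crop, not touched. The hand is above the bin, 45 mm to the right of the pot's lane. The arm blocks the top view. Next I move over the lane and come down to just above the rim.

Emit:
{"op": "drive_tool", "data": {
  "deltas": [
    {"hand":-1,"tx":-0.41,"ty":-0.56,"tz":0,"wx":0,"wy":0,"wz":0},
    {"hand":-1,"tx":-0.42,"ty":-0.56,"tz":0.2,"wx":0,"wy":0,"wz":0},
    {"hand":-1,"tx":0,"ty":0,"tz":0.8,"wx":0,"wy":0,"wz":0},
    {"hand":-1,"tx":0,"ty":0,"tz":0.8,"wx":0,"wy":0,"wz":0},
    {"hand":-1,"tx":0,"ty":0,"tz":0,"wx":0,"wy":0,"wz":0},
    {"hand":-1,"tx":0,"ty":0,"tz":0,"wx":0,"wy":0,"wz":0},
    {"hand":-1,"tx":0,"ty":0,"tz":0,"wx":0,"wy":0,"wz":0}
  ]
}}

```text
time: 3.05
tool_pos: [574.3, 116.8, 208.2]
tcp_rot: [-3.14, -0.07, -1.036]
contact_force: [-0.7, -0.3, 0.5]
grip_width: 91.9
```

```bash
cat > look.py <<'E'
import sys
from h import *
from plant import *
st(get_obs())
im=capture("side")[:,:,::-1];cv2.imwrite(f"pics/{sys.argv[1]}.png",cv2.resize(im[160:300,180:320],None,fx=4,fy=4,interpolation=cv2.INTER_CUBIC))
E
python3 look.py s2
```

```text
t 3.05 TCP bin [-41.4  65.  208.2] grip 91.9 F [-0.7 -0.3  0.5] xaxis [ 0.998 -0.003  0.07 ] zaxis [ 0.07   0.002 -0.998]
A [  5.4  64.9 197.5]
Aout [ 24.4  64.9 198.9]
B [-86.3  65.2 191. ]
```

View pics/s2.png

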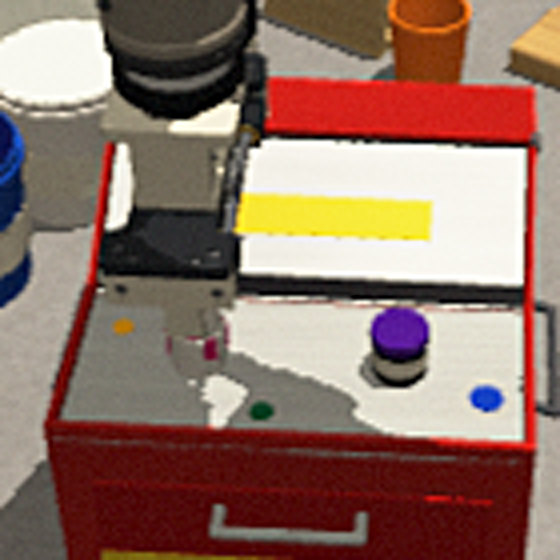

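The side view shows finger B (crop columns 170–222) centred on the pot (165–229), and the flap is shut. I come down slowly with B behind the pot and A onto the flap.

Emit:
{"op": "drive_tool", "data": {
  "deltas": [
    {"hand":-1,"tx":-0.07,"ty":0,"tz":0.2,"wx":0,"wy":0,"wz":0},
    {"hand":-1,"tx":0,"ty":0,"tz":0.3,"wx":0,"wy":0,"wz":0},
    {"hand":-1,"tx":0,"ty":0,"tz":0.3,"wx":0,"wy":0,"wz":0},
    {"hand":-1,"tx":0,"ty":0,"tz":0.2,"wx":0,"wy":0,"wz":0},
    {"hand":-1,"tx":0,"ty":0,"tz":0.15,"wx":0,"wy":0,"wz":0},
    {"hand":-1,"tx":0,"ty":0,"tz":0,"wx":0,"wy":0,"wz":0},
    {"hand":-1,"tx":0,"ty":0,"tz":0,"wx":0,"wy":0,"wz":0},
    {"hand":-1,"tx":0,"ty":0,"tz":0,"wx":0,"wy":0,"wz":0}
  ]
}}

```text
time: 3.77
tool_pos: [574.1, 116.8, 161.2]
tcp_rot: [-3.14, -0.07, -1.035]
contact_force: [0.4, -0.8, -0.1]
grip_width: 91.8
```

```bash
python3 look.py s3
```

```text
t 3.77 TCP bin [-41.6  64.9 161.2] grip 91.8 F [ 0.4 -0.8 -0.1] xaxis [ 0.998 -0.002  0.07 ] zaxis [ 0.07   0.001 -0.998]
A [  5.2  64.8 150.5]
Aout [ 24.1  64.8 151.8]
B [-86.4  65.  144. ]
```

View pics/s3.png

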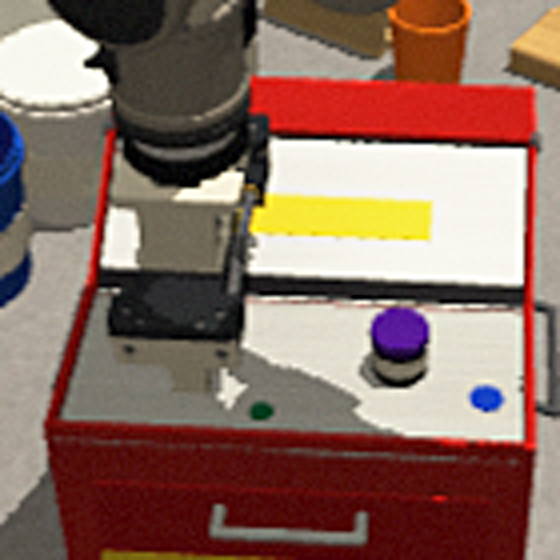

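No contact force yet (about 0.9 N of noise). In the picture the hand hides the pot, and the purple lid at (400,335) is unmoved. Now I push forward slowly.

Emit:
{"op": "drive_tool", "data": {
  "deltas": [
    {"hand":-1,"tx":0.03,"ty":0,"tz":0.002,"wx":0,"wy":0,"wz":0},
    {"hand":-1,"tx":0.05,"ty":0,"tz":0.004,"wx":0,"wy":0,"wz":0},
    {"hand":-1,"tx":0.05,"ty":0,"tz":0.004,"wx":0,"wy":0,"wz":0},
    {"hand":-1,"tx":0.05,"ty":0,"tz":0.004,"wx":0,"wy":0,"wz":0},
    {"hand":-1,"tx":0.05,"ty":0,"tz":0.004,"wx":0,"wy":0,"wz":0},
    {"hand":-1,"tx":0.05,"ty":0,"tz":0.004,"wx":0,"wy":0,"wz":0},
    {"hand":-1,"tx":0.05,"ty":0,"tz":0.004,"wx":0,"wy":0,"wz":0},
    {"hand":-1,"tx":0.05,"ty":0,"tz":0.004,"wx":0,"wy":0,"wz":0},
    {"hand":-1,"tx":0.05,"ty":0,"tz":0.004,"wx":0,"wy":0,"wz":0},
    {"hand":-1,"tx":0.05,"ty":0,"tz":0.004,"wx":0,"wy":0,"wz":0},
    {"hand":-1,"tx":0,"ty":0,"tz":0,"wx":0,"wy":0,"wz":0}
  ]
}}

```text
time: 4.73
tool_pos: [583.7, 99.9, 160.3]
tcp_rot: [-3.142, -0.07, -1.035]
contact_force: [-1.5, 2.2, 1.5]
grip_width: 91.6
```

```bash
python3 look.py s4
python3 - <<'E'
from plant import *
import cv2
im=capture("top")[:,:,::-1];cv2.imwrite("pics/t4.png",cv2.resize(im[135:280,190:340],None,fx=4,fy=4,interpolation=cv2.INTER_CUBIC))
E
```

```text
t 4.73 TCP bin [-22.1  64.4 160.3] grip 91.6 F [-1.5  2.2  1.5] xaxis [ 0.998 -0.002  0.07 ] zaxis [ 0.07  -0.    -0.998]
A [ 24.5  64.3 149.5]
Aout [ 43.5  64.3 150.9]
B [-66.8  64.5 143.1]
```

View pics/s4.png

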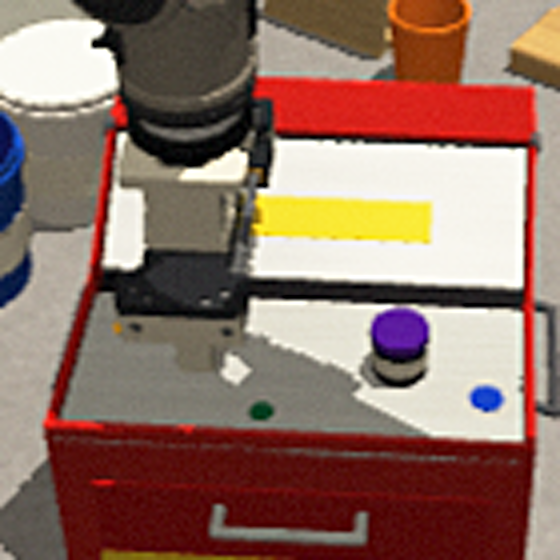

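View pics/t4.png

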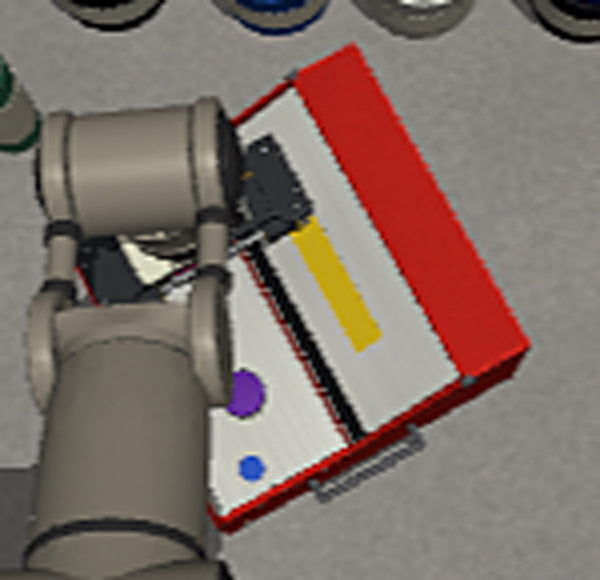

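The flap has started to open: in the top view the black lip has moved off the sill line near (255,265). The flap pushes back with about 2.7 N along the bin's x axis. I keep pushing.

Emit:
{"op": "drive_tool", "data": {
  "deltas": [
    {"hand":-1,"tx":0.05,"ty":0,"tz":0,"wx":0,"wy":0,"wz":0},
    {"hand":-1,"tx":0.05,"ty":0,"tz":0,"wx":0,"wy":0,"wz":0},
    {"hand":-1,"tx":0.05,"ty":0,"tz":0,"wx":0,"wy":0,"wz":0},
    {"hand":-1,"tx":0.05,"ty":0,"tz":0,"wx":0,"wy":0,"wz":0},
    {"hand":-1,"tx":0.05,"ty":0,"tz":0,"wx":0,"wy":0,"wz":0},
    {"hand":-1,"tx":0.05,"ty":0,"tz":0,"wx":0,"wy":0,"wz":0},
    {"hand":-1,"tx":0.05,"ty":0,"tz":0,"wx":0,"wy":0,"wz":0},
    {"hand":-1,"tx":0.05,"ty":0,"tz":0,"wx":0,"wy":0,"wz":0},
    {"hand":-1,"tx":0.05,"ty":0,"tz":0,"wx":0,"wy":0,"wz":0},
    {"hand":-1,"tx":0.05,"ty":0,"tz":0,"wx":0,"wy":0,"wz":0},
    {"hand":-1,"tx":0.05,"ty":0,"tz":0,"wx":0,"wy":0,"wz":0},
    {"hand":-1,"tx":0.05,"ty":0,"tz":0,"wx":0,"wy":0,"wz":0},
    {"hand":-1,"tx":0.05,"ty":0,"tz":0,"wx":0,"wy":0,"wz":0},
    {"hand":-1,"tx":0,"ty":0,"tz":0,"wx":0,"wy":0,"wz":0}
  ]
}}

```text
time: 6.0
tool_pos: [596.9, 77.6, 162.1]
tcp_rot: [3.142, -0.07, -1.035]
contact_force: [-1.4, 2.9, 1.1]
grip_width: 91.5
```

```bash
python3 look.py s5
python3 - <<'E'
from plant import *
import cv2
im=capture("top")[:,:,::-1];cv2.imwrite("pics/t5.png",cv2.resize(im[135:280,190:340],None,fx=4,fy=4,interpolation=cv2.INTER_CUBIC))
E
```

```text
t 6.0 TCP bin [  3.9  64.4 162.1] grip 91.5 F [-1.4  2.9  1.1] xaxis [ 0.998 -0.002  0.07 ] zaxis [ 0.07  -0.    -0.998]
A [ 50.5  64.3 151.4]
Aout [ 69.4  64.2 152.7]
B [-40.8  64.4 145. ]
```

View pics/s5.png

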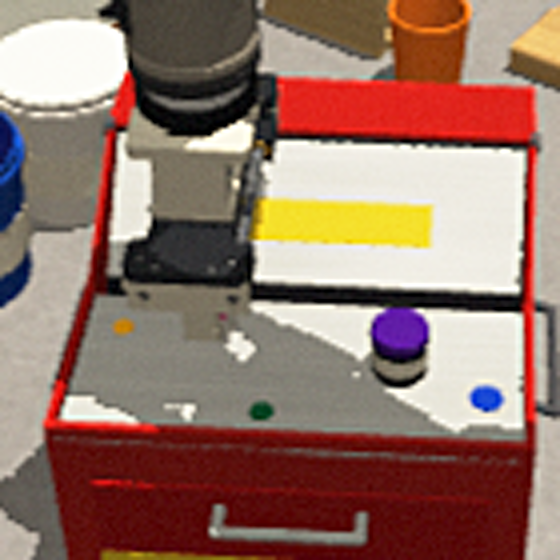

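View pics/t5.png

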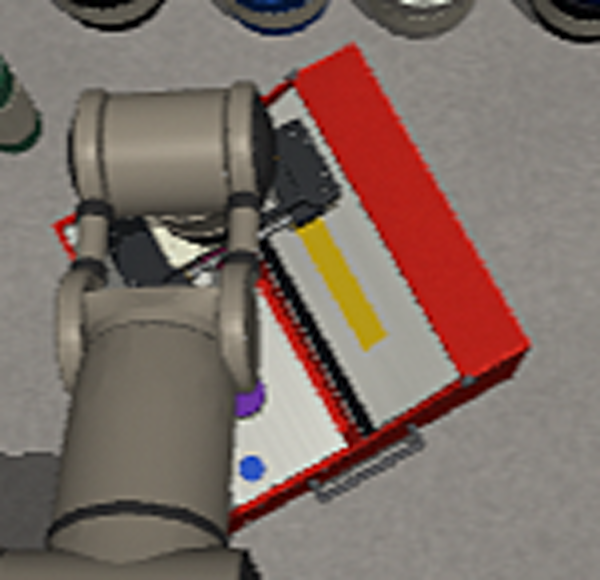

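The top view shows the flap well inside, with the lip clear of the sill along (265,290)–(360,430). The side view shows the pot's magenta smear just ahead of finger B at (221,317). I advance a little more, then hold A in place while closing the jaws slowly to bring B on. The gap stays well over the pot's width.

Emit:
{"op": "drive_tool", "data": {
  "deltas": [
    {"hand":-1,"tx":0.05,"ty":0,"tz":0.003,"wx":0,"wy":0,"wz":0},
    {"hand":-1,"tx":0.05,"ty":0,"tz":0.003,"wx":0,"wy":0,"wz":0},
    {"hand":-1,"tx":0.05,"ty":0,"tz":0.003,"wx":0,"wy":0,"wz":0},
    {"hand":-1,"tx":0.05,"ty":0,"tz":0.003,"wx":0,"wy":0,"wz":0},
    {"hand":-1,"tx":0.05,"ty":0,"tz":0.003,"wx":0,"wy":0,"wz":0},
    {"hand":-1,"tx":0.05,"ty":0,"tz":0.003,"wx":0,"wy":0,"wz":0},
    {"hand":-1,"tx":0.05,"ty":0,"tz":0.003,"wx":0,"wy":0,"wz":0},
    {"hand":-1,"tx":0.05,"ty":0,"tz":0.003,"wx":0,"wy":0,"wz":0},
    {"hand":-0.96,"tx":0.025,"ty":0,"tz":0,"wx":0,"wy":0,"wz":0},
    {"hand":-0.92,"tx":0.025,"ty":0,"tz":0,"wx":0,"wy":0,"wz":0},
    {"hand":-0.88,"tx":0.025,"ty":0,"tz":0,"wx":0,"wy":0,"wz":0},
    {"hand":-0.84,"tx":0.025,"ty":0,"tz":0,"wx":0,"wy":0,"wz":0},
    {"hand":-0.84,"tx":0,"ty":0,"tz":0,"wx":0,"wy":0,"wz":0}
  ]
}}

```text
time: 7.18
tool_pos: [607.0, 60.6, 162.6]
tcp_rot: [3.141, -0.07, -1.035]
contact_force: [-2.3, 3.4, 1.2]
grip_width: 84.2
```

```bash
python3 look.py s6
```

```text
t 7.18 TCP bin [ 23.6  64.3 162.6] grip 84.2 F [-2.3  3.4  1.2] xaxis [ 0.998 -0.002  0.07 ] zaxis [ 0.07  -0.    -0.998]
A [ 66.6  64.2 151.6]
Aout [ 85.5  64.2 152.9]
B [-17.4  64.4 145.7]
```

View pics/s6.png

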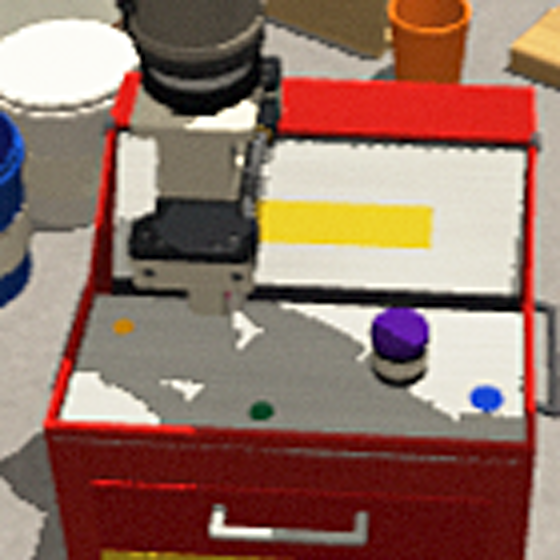

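The flap is at roughly 0.55 rad, and the pot is at the sill just ahead of finger B (magenta at (227,297)). I finish the push.

Emit:
{"op": "drive_tool", "data": {
  "deltas": [
    {"hand":-0.8,"tx":0.025,"ty":0,"tz":0,"wx":0,"wy":0,"wz":0},
    {"hand":-0.76,"tx":0.025,"ty":0,"tz":0,"wx":0,"wy":0,"wz":0},
    {"hand":-0.72,"tx":0.025,"ty":0,"tz":0,"wx":0,"wy":0,"wz":0},
    {"hand":-0.68,"tx":0.025,"ty":0,"tz":0,"wx":0,"wy":0,"wz":0},
    {"hand":-0.64,"tx":0.025,"ty":0,"tz":0,"wx":0,"wy":0,"wz":0},
    {"hand":-0.6,"tx":0.025,"ty":0,"tz":0,"wx":0,"wy":0,"wz":0},
    {"hand":-0.56,"tx":0.025,"ty":0,"tz":0,"wx":0,"wy":0,"wz":0},
    {"hand":-0.52,"tx":0.025,"ty":0,"tz":0,"wx":0,"wy":0,"wz":0},
    {"hand":-0.52,"tx":0,"ty":0,"tz":0,"wx":0,"wy":0,"wz":0},
    {"hand":-0.52,"tx":0,"ty":0,"tz":0,"wx":0,"wy":0,"wz":0}
  ]
}}

```text
time: 8.07
tool_pos: [611.0, 53.8, 163.2]
tcp_rot: [3.142, -0.07, -1.035]
contact_force: [-3.4, 3.8, 1.4]
grip_width: 70.1
```

```bash
python3 look.py s7
```

```text
t 8.07 TCP bin [ 31.5  64.3 163.2] grip 70.1 F [-3.4  3.8  1.4] xaxis [ 0.998 -0.002  0.07 ] zaxis [ 0.07  -0.    -0.998]
A [ 67.4  64.2 151.7]
Aout [ 86.4  64.2 153. ]
B [ -2.5  64.3 146.8]
```

View pics/s7.png

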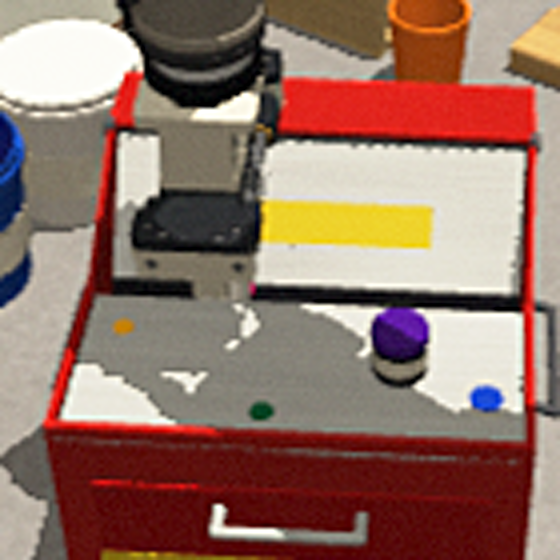

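Run:
```python
from plant import *
import cv2
im=capture("side")[:,:,::-1];cv2.imwrite("pics/s8.png",cv2.resize(im[205:255,205:265],None,fx=12,fy=12,interpolation=cv2.INTER_CUBIC))
im=capture("top")[:,:,::-1];cv2.imwrite("pics/t8.png",cv2.resize(im[135:255,200:320],None,fx=5,fy=5,interpolation=cv2.INTER_CUBIC))
```

```text
(no output)
```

View pics/s8.png

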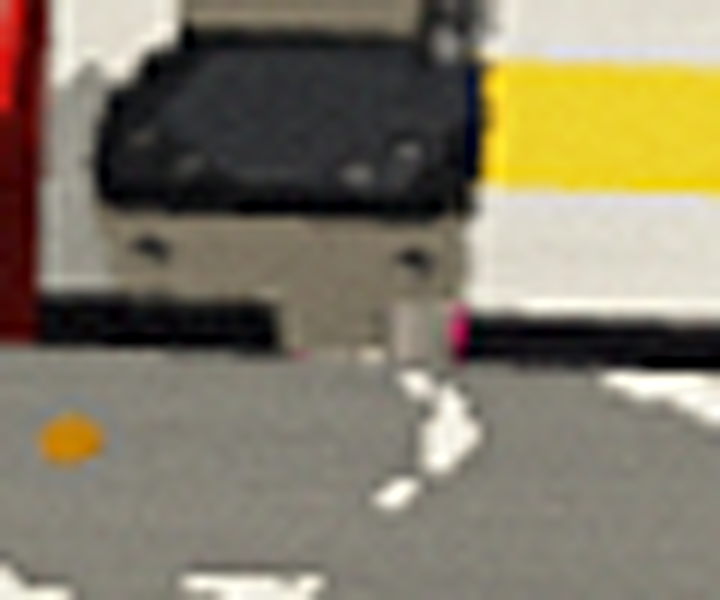

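View pics/t8.png

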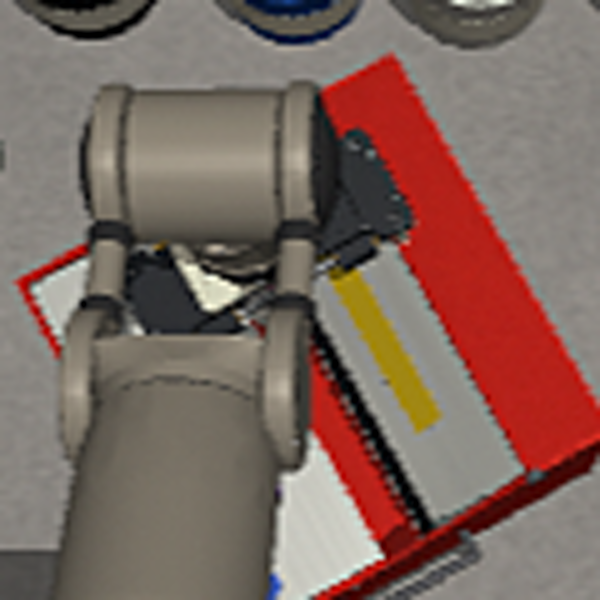

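The pot has tipped over the sill but hasn't dropped. Its side and magenta rim still show at about (241,232) in full-frame pixels, so it may be resting between the sill and the flap lip. I move on to open the flap wider.

Emit:
{"op": "drive_tool", "data": {
  "deltas": [
    {"hand":-0.52,"tx":0.04,"ty":0,"tz":0,"wx":0,"wy":0,"wz":0},
    {"hand":-0.52,"tx":0.05,"ty":0,"tz":0.004,"wx":0,"wy":0,"wz":0},
    {"hand":-0.52,"tx":0.05,"ty":0,"tz":0.004,"wx":0,"wy":0,"wz":0},
    {"hand":-0.52,"tx":0.05,"ty":0,"tz":0.004,"wx":0,"wy":0,"wz":0},
    {"hand":-0.52,"tx":0,"ty":0,"tz":0,"wx":0,"wy":0,"wz":0},
    {"hand":-0.52,"tx":0,"ty":0,"tz":0,"wx":0,"wy":0,"wz":0}
  ]
}}

```text
time: 8.72
tool_pos: [614.4, 48.0, 162.7]
tcp_rot: [3.141, -0.068, -1.035]
contact_force: [-3.2, 6.6, 0.3]
grip_width: 69.7
```

```bash
cat > zl.py <<'E'
import sys
from h import *
from plant import *
st(get_obs())
for uv in((241,232),): 
  for z in(120,140,160): print(tb(ray('side',uv,z)).round())
im=capture("side")[:,:,::-1];cv2.imwrite(f"pics/{sys.argv[1]}.png",cv2.resize(im[205:255,205:265],None,fx=12,fy=12,interpolation=cv2.INTER_CUBIC))
E
python3 zl.py s9
```

```text
t 8.72 TCP bin [ 38.2  64.2 162.7] grip 69.7 F [-3.2  6.6  0.3] xaxis [ 0.998 -0.002  0.068] zaxis [ 0.068 -0.001 -0.998]
A [ 73.9  64.1 151.1]
Aout [ 92.8  64.1 152.4]
B [  4.4  64.2 146.4]
[ 32.  49. 120.]
[ 10.  46. 140.]
[-12.  42. 160.]
```

View pics/s9.png

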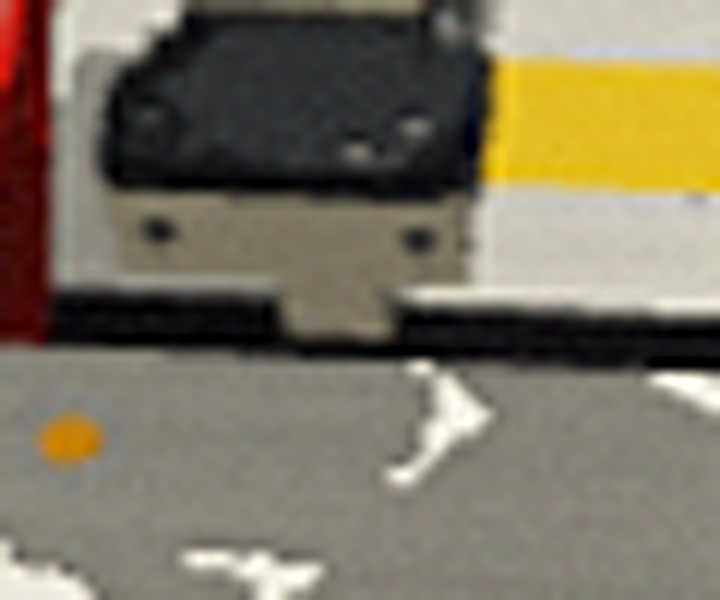

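The pot is gone from sight: past the finger I see only the dark lip and the clear ledge. I wait briefly, then draw straight back so the flap follows A shut, and lift away.

Emit:
{"op": "drive_tool", "data": {
  "deltas": [
    {"hand":-0.52,"tx":0,"ty":0,"tz":0,"wx":0,"wy":0,"wz":0},
    {"hand":-0.52,"tx":0,"ty":0,"tz":0,"wx":0,"wy":0,"wz":0},
    {"hand":-0.52,"tx":0,"ty":0,"tz":0,"wx":0,"wy":0,"wz":0},
    {"hand":-0.52,"tx":0,"ty":0,"tz":0,"wx":0,"wy":0,"wz":0},
    {"hand":-0.52,"tx":-0.08,"ty":0,"tz":-0.01,"wx":0,"wy":0,"wz":0},
    {"hand":-0.52,"tx":-0.08,"ty":0,"tz":-0.01,"wx":0,"wy":0,"wz":0},
    {"hand":-0.52,"tx":-0.08,"ty":0,"tz":-0.01,"wx":0,"wy":0,"wz":0},
    {"hand":-0.52,"tx":-0.08,"ty":0,"tz":-0.01,"wx":0,"wy":0,"wz":0},
    {"hand":-0.52,"tx":-0.08,"ty":0,"tz":-0.01,"wx":0,"wy":0,"wz":0},
    {"hand":-0.52,"tx":-0.08,"ty":0,"tz":-0.01,"wx":0,"wy":0,"wz":0},
    {"hand":-0.52,"tx":-0.08,"ty":0,"tz":-0.01,"wx":0,"wy":0,"wz":0},
    {"hand":-0.52,"tx":-0.08,"ty":0,"tz":-0.01,"wx":0,"wy":0,"wz":0},
    {"hand":-0.52,"tx":-0.08,"ty":0,"tz":-0.01,"wx":0,"wy":0,"wz":0},
    {"hand":-0.52,"tx":-0.08,"ty":0,"tz":-0.01,"wx":0,"wy":0,"wz":0},
    {"hand":-0.52,"tx":0,"ty":0,"tz":0,"wx":0,"wy":0,"wz":0}
  ]
}}

```text
time: 10.02
tool_pos: [598.1, 75.6, 164.8]
tcp_rot: [3.141, -0.069, -1.034]
contact_force: [-0.3, 1.3, 3.0]
grip_width: 69.6
```

```bash
python3 zl.py s10; python3 look.py s10b
```

```text
t 10.02 TCP bin [  6.1  64.3 164.8] grip 69.6 F [-0.3  1.3  3. ] xaxis [ 0.998 -0.001  0.069] zaxis [ 0.069 -0.    -0.998]
A [ 41.8  64.3 153.2]
Aout [ 60.8  64.2 154.6]
B [-27.6  64.3 148.4]
[ 32.  49. 120.]
[ 10.  46. 140.]
[-12.  42. 160.]
t 10.07 TCP bin [  6.2  64.3 164.7] grip 69.7 F [-1.2  1.8  0.9] xaxis [ 0.998 -0.001  0.069] zaxis [ 0.069 -0.001 -0.998]
A [ 42.   64.2 153.1]
Aout [ 60.9  64.2 154.4]
B [-27.5  64.3 148.3]
```

View pics/s10b.png

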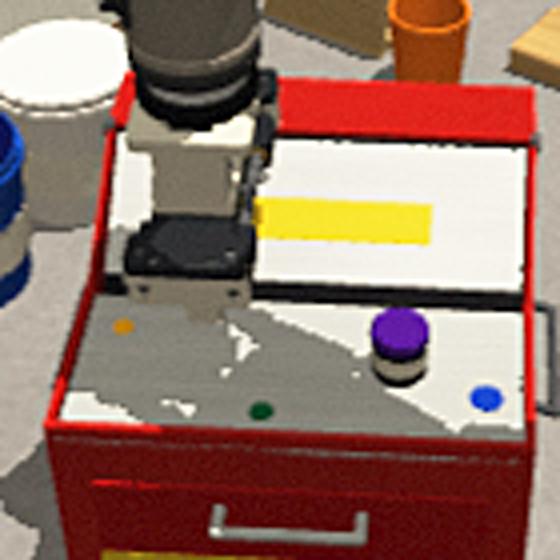

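The flap is following the finger shut and there's no pot on the ledge. I carry on backing out, then lift.

Emit:
{"op": "drive_tool", "data": {
  "deltas": [
    {"hand":-0.52,"tx":-0.08,"ty":0,"tz":-0.01,"wx":0,"wy":0,"wz":0},
    {"hand":-0.52,"tx":-0.08,"ty":0,"tz":-0.01,"wx":0,"wy":0,"wz":0},
    {"hand":-0.52,"tx":-0.08,"ty":0,"tz":-0.01,"wx":0,"wy":0,"wz":0},
    {"hand":-0.52,"tx":-0.08,"ty":0,"tz":-0.01,"wx":0,"wy":0,"wz":0},
    {"hand":-0.52,"tx":-0.08,"ty":0,"tz":-0.01,"wx":0,"wy":0,"wz":0},
    {"hand":-0.52,"tx":-0.08,"ty":0,"tz":-0.01,"wx":0,"wy":0,"wz":0},
    {"hand":-0.52,"tx":-0.08,"ty":0,"tz":-0.01,"wx":0,"wy":0,"wz":0},
    {"hand":-0.52,"tx":-0.08,"ty":0,"tz":-0.01,"wx":0,"wy":0,"wz":0},
    {"hand":-0.52,"tx":-0.08,"ty":0,"tz":-0.01,"wx":0,"wy":0,"wz":0},
    {"hand":-0.52,"tx":-0.08,"ty":0,"tz":-0.01,"wx":0,"wy":0,"wz":0},
    {"hand":-0.52,"tx":-0.08,"ty":0,"tz":-0.01,"wx":0,"wy":0,"wz":0},
    {"hand":-0.52,"tx":-0.08,"ty":0,"tz":-0.01,"wx":0,"wy":0,"wz":0},
    {"hand":-0.52,"tx":-0.08,"ty":0,"tz":-0.01,"wx":0,"wy":0,"wz":0},
    {"hand":-0.52,"tx":-0.08,"ty":0,"tz":-0.01,"wx":0,"wy":0,"wz":0},
    {"hand":-0.52,"tx":-0.08,"ty":0,"tz":-0.01,"wx":0,"wy":0,"wz":0},
    {"hand":-0.52,"tx":-0.08,"ty":0,"tz":-0.01,"wx":0,"wy":0,"wz":0},
    {"hand":-0.52,"tx":-0.08,"ty":0,"tz":-0.1,"wx":0,"wy":0,"wz":0},
    {"hand":-0.52,"tx":0,"ty":0,"tz":-0.3,"wx":0,"wy":0,"wz":0},
    {"hand":-0.52,"tx":0,"ty":0,"tz":-0.6,"wx":0,"wy":0,"wz":0},
    {"hand":-0.52,"tx":0,"ty":0,"tz":-0.8,"wx":0,"wy":0,"wz":0}
  ]
}}

```text
time: 11.78
tool_pos: [566.6, 126.3, 238.2]
tcp_rot: [3.137, -0.068, -1.035]
contact_force: [-0.2, -0.3, 0.1]
grip_width: 69.8
```

Emit:
{"op": "drive_tool", "data": {
  "deltas": [
    {"hand":-0.52,"tx":0,"ty":0,"tz":-0.8,"wx":0,"wy":0,"wz":0},
    {"hand":-0.52,"tx":0,"ty":0,"tz":-0.8,"wx":0,"wy":0,"wz":0},
    {"hand":-0.52,"tx":0.3,"ty":0.4,"tz":0,"wx":0,"wy":0,"wz":0},
    {"hand":-0.52,"tx":0.6,"ty":0.6,"tz":0,"wx":0,"wy":0,"wz":0},
    {"hand":-0.52,"tx":0.7,"ty":0.5,"tz":0,"wx":0,"wy":0,"wz":0},
    {"hand":-0.52,"tx":0.7,"ty":0.5,"tz":0,"wx":0,"wy":0,"wz":0},
    {"hand":-0.52,"tx":0.7,"ty":0.5,"tz":0,"wx":0,"wy":0,"wz":0},
    {"hand":-0.52,"tx":0.7,"ty":0.5,"tz":0,"wx":0,"wy":0,"wz":0},
    {"hand":-0.52,"tx":0.7,"ty":0.5,"tz":0,"wx":0,"wy":0,"wz":0},
    {"hand":-0.52,"tx":0.7,"ty":0.5,"tz":0,"wx":0,"wy":0,"wz":0},
    {"hand":-0.52,"tx":0.7,"ty":0.5,"tz":0,"wx":0,"wy":0,"wz":0},
    {"hand":-0.52,"tx":0.7,"ty":0.5,"tz":0,"wx":0,"wy":0,"wz":0},
    {"hand":-0.52,"tx":0.4,"ty":0.3,"tz":0,"wx":0,"wy":0,"wz":0},
    {"hand":-0.52,"tx":0,"ty":0,"tz":0,"wx":0,"wy":0,"wz":0},
    {"hand":-0.52,"tx":0,"ty":0,"tz":0,"wx":0,"wy":0,"wz":0}
  ]
}}

```text
time: 13.03
tool_pos: [523.7, -215.5, 322.5]
tcp_rot: [-3.141, -0.07, -1.037]
contact_force: [0.9, -0.1, -0.1]
grip_width: 69.5
```

```bash
python3 look.py s11;python3 - <<'E'
from plant import *
import cv2
im=capture("top")[:,:,::-1];cv2.imwrite("pics/t11.png",im)
E
```

```text
t 13.03 TCP bin [ 218.  -148.6  322.5] grip 69.5 F [ 0.9 -0.1 -0.1] xaxis [ 0.998 -0.004  0.07 ] zaxis [ 0.07  -0.    -0.998]
A [ 253.7 -148.8  310.9]
Aout [ 272.6 -148.9  312.3]
B [ 184.3 -148.5  306.1]
```

View pics/s11.png

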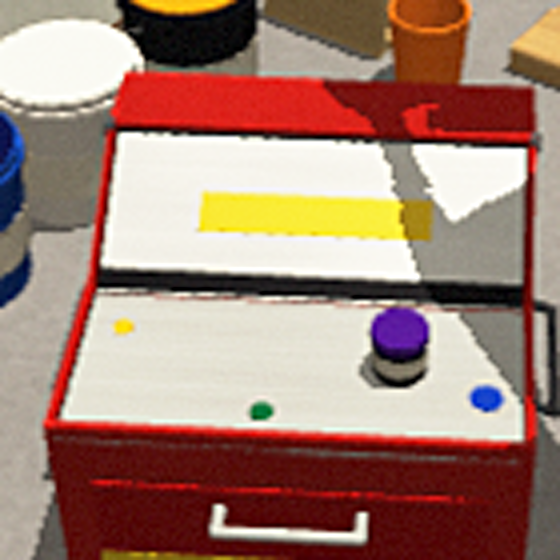

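View pics/t11.png

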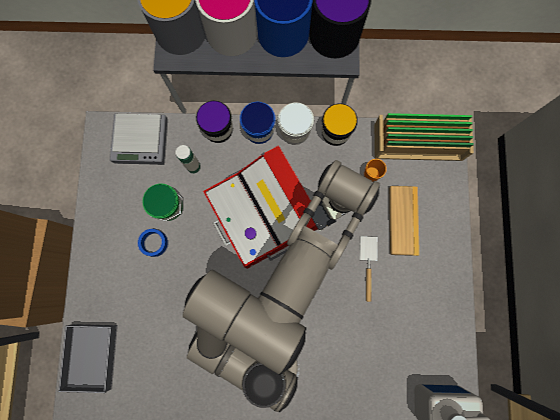

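The side view shows the flap shut, with the lip and sill line where they were at the start. The ledge is empty except for the purple-lid pot, still at (400,335), and the top view shows everything else unmoved. I hand in.

Run:
```python
from h import *
a=cv2.imread('pics/sidez.png')
b=cv2.imread('pics/s11.png')
d=np.abs(a[0:400,60:300].astype(int)-b[40:440,60:300]).max(2)
print('changed px outside pot:',[(d[y:y+50]>80).sum() for y in range(0,400,50)])
from plant import *
print(close_job())
```

```text
changed px outside pot: [np.int64(0), np.int64(0), np.int64(0), np.int64(0), np.int64(0), np.int64(1387), np.int64(2123), np.int64(0)]
the job is handed in; nothing more can be done
None
```

The empty pot is in the bin, the flap has shut again, and the job was handed in at about 13 s of the 35 s allowed.

**What I did:** I lowered the open hand around the pot with one finger on the flap side and the other behind the pot. The front finger pushed the flap open (to roughly 0.7 rad by my geometry). The rear finger slid the pot over the sill without pinching it; the finger gap stayed at about 70 mm or more, against the pot's 38 mm. Then I drew the hand straight back, so the flap closed behind it, and lifted away.

**One hitch:** at about 0.55 rad the pot tipped over the sill but hung there, apparently between the sill and the flap's lip. It may have rested against the flap for a moment. Moving the hand about 7 mm further in opened the flap wider, and the pot dropped out of sight. The largest force I read was about 7 N, mostly the flap spring.

**Last checks:**
- **Bin:** comparing the left half of the bin's top in the first and last side pictures, only the area where the pot had stood changed; the flap matches its shut position.
- **Other things:** the purple-lid pot and everything else I could see stand where they were.
- **Not seen:** the cameras can't look inside the bin, so I infer that the pot lies in it because it is no longer visible anywhere else.

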